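# Unload the welded sensor mount from the quick vise

### The arm

A 6-joint arm with a two-finger parallel gripper is mounted at the origin on the work surface. World frame = base frame: x ahead of the robot, y to its left, z up, the work surface at z = 0. Lengths are in m, angles in rad, forces in N, time in s.
With the tool pointing down it reaches from about 0.275 to 1 m from the base axis. Payload 8.4 kg.
Tool frame: the origin (TCP) lies between the finger pads; the fingertips stand 14 mm ahead of it and the grasp point (between the pads) lies 5 mm behind it; z points along the fingers, y is the line along which they close (so a half turn about z gives the same grasp; the last joint's range is limited). The gripper opens to 85 mm and grips with 20 to 120 N. Pads are 22 mm wide; open, the fingers measure 114 mm over their backs; the gripper's body (76 mm by 85 mm) begins 54 mm behind the grasp point. The pads swing forward as they close: fully open they stand 13 mm farther back than shut.
Start: joints at [-1.279, 0.353, 1.633, -0, 1.155, -0.002], TCP at [0.181, -0.598, 0.245] pointing down, gripper open.
Joint ranges: [-2.63, 2.63], [-0.92, 2.1], [0.06, 2.66], [-1.3, 4.44], [0, 2.69], [-3.02, 3.02]. Speed limits (rad/s): [2.22, 2.22, 2.79, 3.14, 3.14, 3.14].

### API

Orientations are given as a unit quaternion [x, y, z, w].
In Python, from station import env gives the robot as it stands.
- The arm moves only by the shell command python3 -m handwheel 'ROWS' [FORCE]. ROWS is a JSON object of lists of equal length, an entry for each row: "hand": the opening, from 0 (shut) to 1 (fully open); "delta_pos": the shift along the tool's x, y, z in m, a list of three; "delta_rot": the turn, a rotation vector about the tool's x, y, z in degrees, a list of three. In form: {"hand": [hand, ...], "delta_pos": [[dx, dy, dz], ...], "delta_rot": [[wx, wy, wz], ...]}. A call has 1 to 20 rows; each row shifts and turns the commanded pose from where the row before left it, along the tool's axes as they then stand; what a row does not reach is not made up. A row lasts 1/8 s, in which the tool goes at most 62.5 mm and 10.7 degrees, less where a joint would pass 70% of its speed; a pose out of reach is approached as far as the arm can. A call is refused whole if a number of a shift passes 0.0625 or a number of a turn 10.7, either way. A call with a gripper value outside its range is refused whole. The fingers move at their own pace and stop on an object; FORCE is the grip in N (left out, the last holds). Time passes only in rows, so rows that do not move let the fingers close. It gives the time, the measured TCP pose, the force, the opening and the grip force at its end, in the units of the state.
- env.observe(): the state, without advancing time (a new reading comes with each control period).
- env.read_camera(name): name is "side" or "top"; returns (picture, depth): 480x640x3 uint8, blue, green, red; 480x640 float32, m along the optical axis (not along the pixel's ray), 0 where there is no reading.
- env.get_calibration(name): a dict with "K" (3x3 intrinsics, pixels), "R" (3x3) and "t" (3): a world point X has camera coordinates R X + t. Camera axes: x right, y down, z forward; pixel columns grow to the right and rows downward; lengths in m; the calibration is good to about 2 mm. A picture is of the moment at which its call begins. get_calibration takes no time and is no camera call.
- env.hand_in(): hands the job in; it is judged then, once.
The state is a dict: "clock": time; "joints": joint angles; "joint_velocities": joint speeds; "joint_torque": joint torques, N m; "eef_pos": TCP position; "ee_rot": TCP orientation; "force": force on the tool from outside, world axes, zero at the start; "ft_torque": the same for the moment, N m; "gripper_width": opening from 0.0 (shut) to 1.0 (fully open); "finger_force": force on a finger pad.
Only numpy, scipy, OpenCV 4.12 (cv2) and the standard library are available. Lean on these libraries where they do the work, as an engineer would, in place of code of your own. Each camera call takes 0.05 s, during which the arm holds its last target. There are 200 camera calls.

### The job

The sensor mount held in the quick vise is welded: slide the vise's moving jaw well back by its upright post, with the mount still sitting in the vise, then lift the mount out by its tube and set it down without dropping it, tube up and flat on the floor of the shallow tray. Leave the jaw open, and do not disturb the other mount, the chuck key or the scrap tin.

Things in the scene. Friction and masses are not known exactly. Their poses are not given: they have to be found in the camera images.
- mount: The finished part, a plain steel weldment: foot plate 80 x 50 x 8 mm with an upright round tube (30 mm outer diameter, 60 mm tall) on its middle; 68 mm tall in all, 0.25 to 0.5 kg. It starts in the vise, underside 30 mm above the bench, its 80 mm length between the jaws. Origin: centre of the foot's underside; x along the 80 mm side, y along the 50 mm side, z up the tube.
- jaw_grip (a point): Point on the axis of the upright round steel post (20 mm diameter, 50 mm tall, top 100 mm above the bench) on the moving jaw, 15 mm below the post's top, 85 mm above the bench. Its x axis is level, along the slide in the opening direction (away from the mount); z up. With the jaw shut the post's axis is about 82 mm from the tube's axis.
- jaw (a joint): Opening of the moving jaw along its straight level slide, in m: 0 shut, 0.050 fully back at a stop. Starts at 0 to 0.003, moves at about 3 to 5 N, stays where left. A lip on the jaw covers the mount's foot by up to 9 mm, so a shut jaw blocks lifting. Dark steel jaws, 70 mm wide, tops 50 mm above the bench; black base 250 x 95 x 20 mm, bolted down.
- tray: The shallow open aluminium tray for finished parts, 170 x 150 mm outside, 25 mm high, walls and floor 4 mm thick, empty, fixed to the bench. Origin: centre of its underside on the bench; x along the 170 mm side, y along the 150 mm side, z up.
- sample: Bystander: another steel mount, standing loose on the bench, with the same 80 x 50 x 8 mm foot plate but a low square boss (36 x 36 mm, 28 mm high in all) in place of the tube. Origin: centre of its underside. Leave it alone.
- chuck_key: Bystander: black T-handled chuck key lying on the bench, stem about 85 mm long, cross bar 90 mm, 14 mm thick. Origin: on the bench under the stem, about midway along it. Leave it alone.
- tin: Bystander: round open steel scrap tin, 90 mm across the rim, narrower below, 75 mm high, standing near the tray. Origin: centre of its underside. Leave it alone.
Things that resemble listed ones, but are neither listed nor needed, are in the scene too. Leave any red look-alike of the mount alone.

How it is judged:
By the outcome, as a careful person would: the job done as asked, in the order asked, and still so for the second after the job is handed in, with the robot touching nothing.
It also fails if it takes over 42 s, if anything falls off the work surface, if the arm or the gripper's body presses on something with over 40 N, if the wrist force passes 120 N, or if a joint passes its speed limit or range.

## Working session

There is one attempt and no reset: what is moved stays moved. The work goes in short steps, Python scripts to look and compute and a shell command to move; the robot and the scene stay as the last step left them, time stands still between calls to the robot, and variables do not carry over. Pictures are saved under pics/ and viewed, at most 10 in all, crops included, and the job is handed in when it is done.

```bash
mkdir -p pics; cat > h.py <<'E'
import numpy as np, cv2
from station import env
def snap(n,f):
    p,d=env.read_camera(n); cv2.imwrite(f'pics/{f}.png',p); np.save(f'pics/{f}.npy',d); return p,d
def pt(n,u,v,d):
    c=env.get_calibration(n);K=np.array(c['K']);R=np.array(c['R']);t=np.array(c['t'])
    return R.T@(d*np.linalg.solve(K,[u,v,1])-t)
def onz(n,u,v,z):
    c=env.get_calibration(n);K=np.array(c['K']);R=np.array(c['R']);t=np.array(c['t'])
    o=-R.T@t; r=R.T@np.linalg.solve(K,[u,v,1]); return o+r*(z-o[2])/r[2]
E
python3 - <<'E'
from h import *
for n in('top','side'):
    snap(n,n+'0'); c=env.get_calibration(n); print(n,-np.array(c['R']).T@c['t'],np.round(c['R'],2).tolist(),c['K'][0])
s=env.observe(); print(s)
E
```

```text
top [0.36964201 0.00677865 1.02703794] [[0.02, -1.0, 0.01], [-0.98, -0.02, -0.19], [0.19, -0.01, -0.98]] [584.27036073   0.         314.34750569]
side [ 0.43653688 -0.56060787  0.54603852] [[0.97, -0.22, 0.01], [-0.13, -0.59, -0.8], [0.18, 0.78, -0.6]] [454.41403221   0.         322.06676535]
{'clock': 0.1, 'joints': array([-1.27939453e+00,  3.53556786e-01,  1.63405579e+00,  1.93309165e-05,
        1.15521710e+00, -2.41746707e-03]), 'joint_velocities': array([ 0.00084639, -0.00100423, -0.00319031, -0.00078112,  0.00089532,
        0.00153232]), 'joint_torque': array([-2.73701580e-04, -6.06360197e+01, -3.42821324e+01,  1.42242305e-05,
        3.88898305e-03, -3.75303458e-06]), 'eef_pos': array([ 0.18088289, -0.59782212,  0.24465225]), 'ee_rot': array([ 9.89228558e-01,  1.46377862e-01, -8.03117582e-05, -6.13342913e-04]), 'force': array([ 0.27615179, -0.29528495, -0.17126558]), 'ft_torque': array([0.00838647, 0.04715052, 0.05489737]), 'finger_force': 0.0, 'gripper_width': 1.002680264960731}
```

View pics/top0.png

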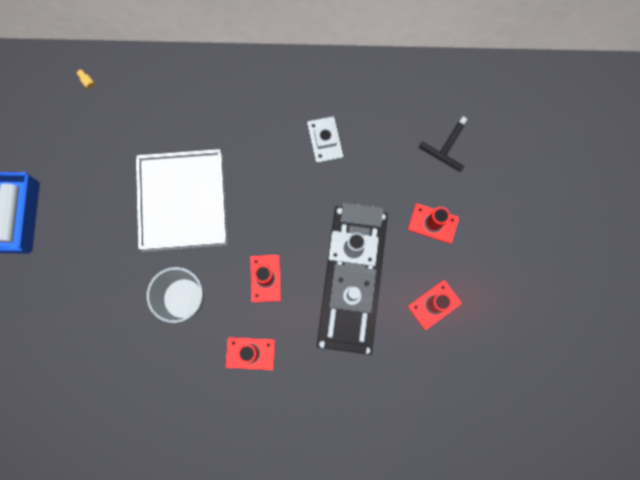

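View pics/side0.png

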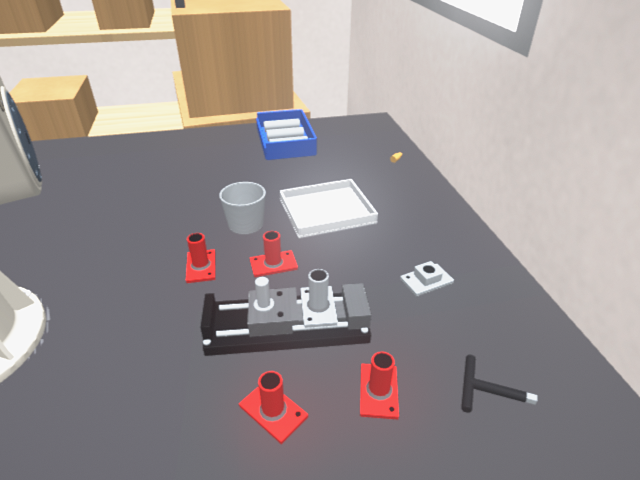

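The top view shows the vise at about (352,280). The only steel tube mount sits in it, with its tube at (356,243), and the post is at (352,295), so the jaw opens down the image, towards the robot. The tray is the pale open one at (180,200). The blue bin at (10,212) holds rollers, so it is not the tray. The tin is at (175,295), the sample at (325,138) and the key at (442,150). The red look-alikes at (265,277), (249,353), (434,222) and (435,304) are not the mount. I'll confirm this in an enlarged crop.

```bash
python3 - <<'E'
from h import *
a=cv2.imread('pics/top0.png')[195:360,300:400]; b=cv2.imread('pics/side0.png')[260:355,195:375]
A=cv2.resize(a,None,fx=3.6,fy=3.6,interpolation=2); B=cv2.resize(b,None,fx=2.4,fy=2.4,interpolation=2)
o=np.zeros((594,800,3),np.uint8); o[:594,:360]=A[:594]; o[:B.shape[0],364:364+B.shape[1]]=B[:,:436]
t=cv2.resize(cv2.imread('pics/top0.png')[140:260,125:240],None,fx=2.9,fy=2.9,interpolation=2); o[235:235+t.shape[0],364:364+t.shape[1]]=t
cv2.imwrite('pics/crop.png',o)
d=np.load('pics/top0.npy')
P=np.array([[pt('top',u,v,d[v,u]) for u in range(640)] for v in range(480)])
np.save('pics/P.npy',P)
for n,(u0,u1,v0,v1),(lo,hi) in [('posttop',(335,372,280,310),(.092,.106)),('tubetop',(340,375,225,262),(.09,.106)),('jaws',(325,390,195,320),(.044,.056)),('foot',(325,390,225,275),(.033,.042)),('trayrim',(125,235,140,260),(.018,.032)),('trayfloor',(125,235,140,260),(0.0015,.01)),('base',(310,395,195,360),(.016,.024)),('tin',(140,210,260,330),(.066,.085))]:
    Q=P[v0:v1,u0:u1].reshape(-1,3); Q=Q[(Q[:,2]>lo)&(Q[:,2]<hi)]
    print(n,len(Q),Q.mean(0).round(4),Q.min(0).round(4),Q.max(0).round(4))
    if len(Q)>4: (c,s,an)=cv2.minAreaRect(Q[:,:2].astype(np.float32)*1000); print('   rect',np.round(c,1),np.round(s,1),round(an,1))
E
```

```text
Traceback (most recent call last):
  File "h.py", line 6, in pt
    c=env.get_calibration(n);K=np.array(c['K']);R=np.array(c['R']);t=np.array(c['t'])
ValueError: time passes only in moves, steps and waits
```

View pics/crop.png

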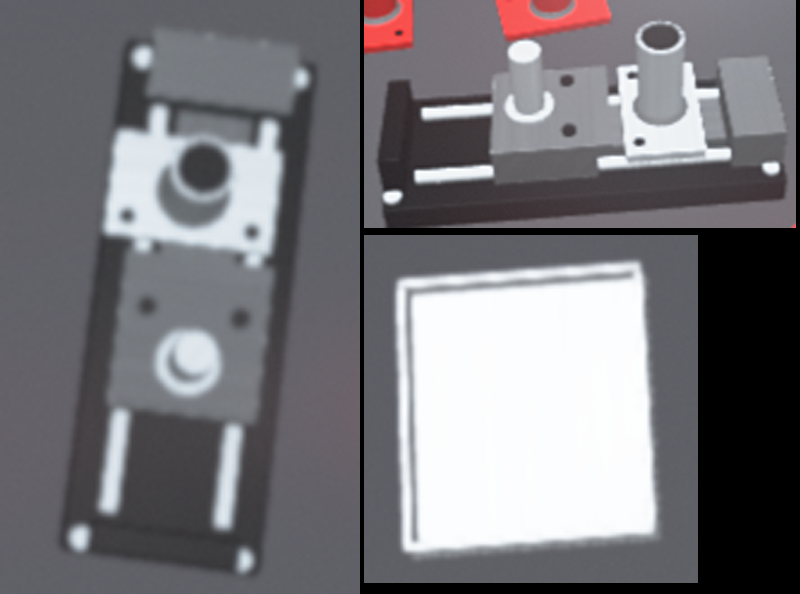

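The crop confirms the grey mount in the vise, with the post (light collar) on the jaw at the robot's side, and an empty tray. Next I'll measure, reading the calibration only once.

```bash
cat > h.py <<'E'
import numpy as np, cv2
from station import env
C={n:{k:np.array(v) for k,v in env.get_calibration(n).items() if k in('K','R','t')} for n in('top','side')}
def snap(n,f):
    p,d=env.read_camera(n); cv2.imwrite(f'pics/{f}.png',p); np.save(f'pics/{f}.npy',d); return p,d
def cloud(n,d):
    c=C[n];v,u=np.mgrid[:480,:640]; r=np.stack([u,v,np.ones_like(u)],-1)@np.linalg.inv(c['K']).T
    return (r*d[...,None]-c['t'])@c['R']
def onz(n,u,v,z):
    c=C[n]; o=-c['R'].T@c['t']; r=c['R'].T@np.linalg.solve(c['K'],[u,v,1]); return o+r*(z-o[2])/r[2]
def box(P,n,w,h):
    u0,u1,v0,v1=w; Q=P[v0:v1,u0:u1].reshape(-1,3); Q=Q[(Q[:,2]>h[0])&(Q[:,2]<h[1])]
    if len(Q)<5: print(n,len(Q)); return
    c,s,a=cv2.minAreaRect(Q[:,:2].astype(np.float32)*1000)
    print(n,len(Q),'mean',Q.mean(0).round(4),'rect',np.round(c,1),np.round(s,1),round(a,1))
E
python3 - <<'E'
from h import *
P=cloud('top',np.load('pics/top0.npy'))
print('bench z',np.median(P[400:470,100:500,2]))
for a in [('posttop',(335,372,280,310),(.092,.106)),('tubetop',(340,375,225,262),(.09,.106)),('jawmov',(325,390,262,320),(.044,.056)),('jawfix',(325,390,195,230),(.044,.056)),('foot',(325,390,225,275),(.033,.042)),('trayrim',(125,235,140,260),(.018,.032)),('trayfloor',(125,235,140,260),(0.002,.01)),('base',(310,395,195,360),(.016,.024)),('tinrim',(140,210,260,330),(.06,.09)),('red1',(240,290,245,310),(.05,.09)),('red4',(400,470,275,330),(.05,.09)),('red3',(400,470,195,245),(.05,.09))]: box(P,*a)
S=cloud('side',np.load('pics/side0.npy'))
for a in [('S posttop',(250,275,272,300),(.094,.106)),('S tubetop',(305,332,265,285),(.09,.106)),('S trayrim',(275,380,175,240),(.018,.032)),('S foot',(295,345,280,330),(.034,.042))]: box(S,*a)
# pixel readings from crop: (x/3.6+300, y/3.6+195)
g=lambda x,y,z:onz('top',x/3.6+300,y/3.6+195,z).round(4)
print('post',g(196,353,.1),'tube',g(203,167,.098))
print('foot corners',[g(*q,.038) for q in[(115,130),(283,150),(272,255),(105,233)]])
print('base corners',[g(*q,.02) for q in[(130,40),(315,62),(258,575),(60,545)]])
f=lambda x,y:onz('top',(x-364)/2.9+125,(y-235)/2.9+140,.025).round(4)
print('tray',[f(*q) for q in[(397,281),(641,263),(656,535),(403,553)]])
E
```

```text
bench z -0.00182930113586808
posttop 122 mean [ 0.4628 -0.0666  0.0981] rect [463.1 -66.7] [18.  19.1] 45.5
tubetop 267 mean [ 0.5461 -0.0701  0.0964] rect [546.4 -70.4] [28.3 29.1] 63.5
jawmov 1668 mean [ 0.4767 -0.0681  0.0487] rect [476.3 -68.5] [70.2 74.7] 83.1
jawfix 787 mean [ 0.603  -0.0832  0.0484] rect [603.3 -83.4] [69.7 35.3] 83.7
foot 988 mean [ 0.5453 -0.0699  0.0367] rect [547.3 -70.4] [80.1 82.4] 83.6
trayrim 925 mean [0.6334 0.2368 0.0225] rect [632.8 236. ] [171.8 150.4] 5.6
trayfloor 3966 mean [0.6342 0.2367 0.0038] rect [637.8 241.9] [222.6 198.2] 2.2
base 2632 mean [ 0.4634 -0.0673  0.0189] rect [496.1 -70.7] [ 95.  249.3] 83.1
tinrim 542 mean [0.4602 0.2322 0.07  ] rect [457.8 224.3] [88.4 88.8] 1.8
red1 270 mean [0.4948 0.0815 0.0658] rect [495.1  81.8] [28.8 29.2] 49.3
red4 291 mean [ 0.4536 -0.2133  0.0655] rect [ 454.2 -214. ] [29.5 29.1] 77.6
red3 277 mean [ 0.5983 -0.2146  0.0654] rect [ 599.2 -215.7] [28.8 29.9] 3.7
S posttop 119 mean [ 0.4634 -0.069   0.098 ] rect [463.5 -67.6] [18.2 19.8] 33.2
S tubetop 268 mean [ 0.5464 -0.0734  0.096 ] rect [546.6 -71.5] [28.5 29. ] 36.2
S trayrim 653 mean [0.6338 0.2273 0.0217] rect [633.8 235.5] [170.8 154.8] 5.6
S foot 828 mean [ 0.5446 -0.0831  0.0369] rect [550.6 -74. ] [90.2 70.4] 72.7
post [ 0.4629 -0.0673  0.1   ] tube [ 0.5469 -0.0704  0.098 ]
foot corners [array([ 0.5757, -0.033 ,  0.038 ]), array([ 0.5674, -0.1138,  0.038 ]), array([ 0.5164, -0.1083,  0.038 ]), array([ 0.5255, -0.0287,  0.038 ])]
base corners [array([ 0.6249, -0.0407,  0.02  ]), array([ 0.6155, -0.132 ,  0.02  ]), array([ 0.367 , -0.1032,  0.02  ]), array([ 0.3793, -0.0098,  0.02  ])]
tray [array([0.7094, 0.3179, 0.025 ]), array([0.7241, 0.1682, 0.025 ]), array([0.553 , 0.1513, 0.025 ]), array([0.5393, 0.3018, 0.025 ])]
```

The post-to-tube distance (83 mm) and the tray size (171 x 150 mm) match the description. The foot appears to lie crosswise, so I'll check the height profile along the slide and enlarge that area.

```bash
python3 - <<'E'
from h import *
d=np.load('pics/top0.npy');P=cloud('top',d);c=C['top']
a=np.deg2rad(7);sx=np.array([-np.cos(a),np.sin(a)]);sy=np.array([-sx[1],sx[0]])
T=np.array([.546,-.0702]); rel=P[...,:2]-T; s=rel@sx; l=rel@sy
for L in(-.033,-.024,0,.024,.033):
    print(L,[(round(x*1000),int(round(1000*np.median(P[...,2][(abs(s-x)<.0025)&(abs(l-L)<.004)])))if ((abs(s-x)<.0025)&(abs(l-L)<.004)).any() else None) for x in np.arange(-.065,.085,.005)])
for x in(-.03,0,.03):
    print('lat',x,[(round(L*1000),int(round(1000*np.median(P[...,2][(abs(s-x)<.004)&(abs(l-L)<.0025)])))) for L in np.arange(-.06,.061,.005)if((abs(s-x)<.004)&(abs(l-L)<.0025)).any()])
b=cv2.imread('pics/side0.png')[262:340,235:375]; b=cv2.convertScaleAbs(b,alpha=1.3)
cv2.imwrite('pics/crop2.png',cv2.resize(b,None,fx=5.6,fy=5.6,interpolation=2))
E
```

```text
-0.033 [(-65, 21), (-60, 17), (-55, 19), (-50, 19), (-45, 19), (-40, 18), (-35, 18), (-30, 18), (-25, 35), (-20, 36), (-15, 37), (-10, 37), (-5, 36), (0, 37), (5, 36), (10, 36), (15, 36), (20, 36), (25, 20), (30, 19), (35, 18), (40, 19), (45, 18), (50, 18), (55, 19), (60, 18), (65, 19), (70, 18), (75, 18), (80, 19), (85, 19)]
-0.024 [(-65, 49), (-60, 47), (-55, 49), (-50, 48), (-45, 48), (-40, 27), (-35, 24), (-30, 24), (-25, 36), (-20, 37), (-15, 37), (-10, 36), (-5, 36), (0, 37), (5, 36), (10, 37), (15, 37), (20, 36), (25, 27), (30, 24), (35, 48), (40, 48), (45, 49), (50, 48), (55, 49), (60, 49), (65, 48), (70, 49), (75, 49), (80, 48), (85, 48)]
0 [(-65, 49), (-60, 49), (-55, 49), (-50, 47), (-45, 48), (-40, 31), (-35, 28), (-30, 30), (-25, None), (-20, None), (-15, 96), (-10, 97), (-5, 97), (0, 97), (5, 97), (10, 96), (15, 60), (20, 37), (25, 28), (30, 31), (35, 48), (40, 48), (45, 48), (50, 49), (55, 48), (60, 48), (65, 48), (70, 51), (75, 76), (80, 98), (85, 96)]
0.024 [(-65, 49), (-60, 48), (-55, 49), (-50, 48), (-45, 48), (-40, 30), (-35, 28), (-30, 26), (-25, 36), (-20, 36), 
[... 637 characters left out ...]
-20, 28), (-15, 19), (-10, 27), (-5, 29), (0, 29), (5, 29), (10, 28), (15, 30), (20, 28), (25, 26), (30, 27), (35, 25), (40, 20), (45, 19), (50, 19), (55, 0), (60, 0)]
lat 0 [(-60, -2), (-55, -3), (-50, -2), (-45, -1), (-40, 16), (-35, 37), (-30, 36), (-25, 36), (-20, 35), (-15, 63), (-10, 96), (-5, 96), (0, 97), (5, 98), (10, 97), (15, 95), (20, 36), (25, 37), (30, 36), (35, 36), (40, 35), (45, 19), (50, 19), (55, -1), (60, -2)]
lat 0.03 [(-60, -2), (-55, -2), (-50, 0), (-45, -2), (-40, 18), (-35, 19), (-30, 19), (-25, 24), (-20, 27), (-15, 25), (-10, 31), (-5, 28), (0, 31), (5, 30), (10, 29), (15, 31), (20, 33), (25, 29), (30, 28), (35, 31), (40, 45), (45, 18), (50, 19), (55, 7), (60, -1)]
```

View pics/crop2.png

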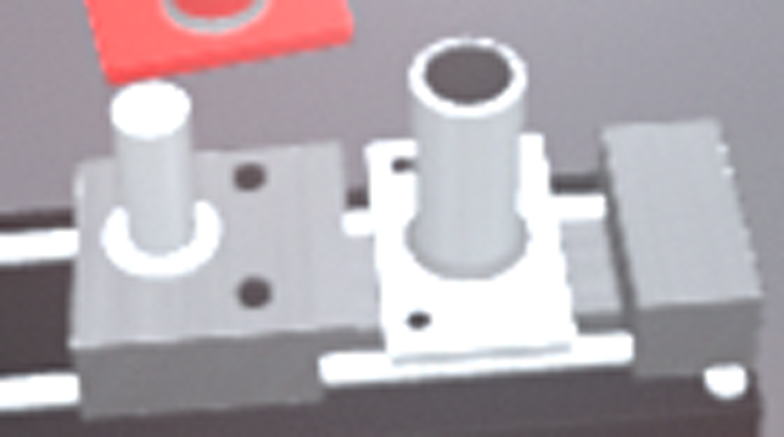

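The mount sits in the vise with its foot across the slide, tube axis at (0.546, -0.071). The post axis is at (0.463, -0.067), the slide yaw is about -6.8°, and depth reads about 2 mm low. I'll grip the post across the slide, so the tool x should sit at yaw -6.8°. First I turn the tool 23.6° about its z, then travel over.

```bash
python3 -m handwheel '{"hand":[1,1,1],"delta_pos":[[0,0,0],[0,0,0],[0,0,0]],"delta_rot":[[0,0,7.9],[0,0,7.9],[0,0,7.8]]}' 40
python3 -m handwheel '{"hand":[1,1,1,1,1,1,1,1,1,1,1,1,1,1],"delta_pos":[[0.0154,-0.0401,0.003],[0.0154,-0.0401,0.003],[0.0154,-0.0401,0.003],[0.0154,-0.0401,0.003],[0.0154,-0.0401,0.003],[0.0154,-0.0401,0.003],[0.0154,-0.0401,0.003],[0.0154,-0.0401,0.003],[0.0154,-0.0401,0.003],[0.0154,-0.0401,0.003],[0.0154,-0.0401,0.003],[0.0154,-0.0401,0.003],[0.0154,-0.0401,0.003],[0.0154,-0.0401,0.003]],"delta_rot":[[0,0,0],[0,0,0],[0,0,0],[0,0,0],[0,0,0],[0,0,0],[0,0,0],[0,0,0],[0,0,0],[0,0,0],[0,0,0],[0,0,0],[0,0,0],[0,0,0]]}'
cat > go.py <<'E'
import sys,numpy as np
from scipy.spatial.transform import Rotation as R
from station import env
s=env.observe(); r=R.from_quat(s['ee_rot'])
print(s['clock'].__round__(2),'tcp',s['eef_pos'].round(4),'x-yaw',np.degrees(np.arctan2(*r.as_matrix()[1::-1,0])).round(2),'tilt',r.as_matrix()[:,2].round(4),'F',s['force'].round(1),'w',round(s['gripper_width'],3),'ff',s['finger_force'],'q',s['joints'].round(2))
if len(sys.argv)>3: print('tool delta',r.inv().apply(np.array([float(a) for a in sys.argv[1:4]])-s['eef_pos']).round(4))
E
python3 go.py .463 -.067 .080
```

```text
clock: 0.48
eef_pos: [0.1809, -0.5979, 0.2448]
ee_rot: [0.998, -0.061, -0.0, -0.0]
force: [-0.6, -0.0, 0.8]
gripper_width: 0.994
finger_force: 0.0
clock: 2.22
eef_pos: [0.4616, -0.0648, 0.2031]
ee_rot: [0.998, -0.059, -0.0, 0.0]
force: [0.8, 0.3, -0.7]
gripper_width: 0.997
finger_force: 0.0
2.23 tcp [ 0.4616 -0.0648  0.2031] x-yaw -6.76 tilt [-1.e-04 -0.e+00 -1.e+00] F [ 0.8  0.3 -0.7] w 0.997 ff 0.0 q [-0.14  0.16  2.01 -0.    0.98  1.55]
tool delta [0.0017 0.002  0.1231]
```

```bash
python3 -m handwheel '{"hand":[1,1,1,1,1,1],"delta_pos":[[0.0017,0.002,0.025],[0,0,0.03],[0,0,0.03],[0,0,0.025],[0,0,0.013],[0,0,0]],"delta_rot":[[0,0,0],[0,0,0],[0,0,0],[0,0,0],[0,0,0],[0,0,0]]}' 40
python3 -m handwheel '{"hand":[0,0,0,0,0,0,0,0],"delta_pos":[[0,0,0],[0,0,0],[0,0,0],[0,0,0],[0,0,0],[0,0,0],[0,0,0],[0,0,0]],"delta_rot":[[0,0,0],[0,0,0],[0,0,0],[0,0,0],[0,0,0],[0,0,0],[0,0,0],[0,0,0]]}' 40
python3 go.py
```

```text
clock: 2.98
eef_pos: [0.4621, -0.0682, 0.0797]
ee_rot: [0.998, -0.059, -0.001, -0.0]
force: [-0.8, 0.9, 0.5]
gripper_width: 0.996
finger_force: 0.0
clock: 3.98
eef_pos: [0.4633, -0.0663, 0.081]
ee_rot: [0.998, -0.06, 0.001, -0.002]
force: [0.1, 19.3, 9.1]
gripper_width: 0.217
finger_force: 39.4
3.98 tcp [ 0.4633 -0.0663  0.081 ] x-yaw -6.86 tilt [ 0.0012  0.0031 -1.    ] F [ 0.1 19.3  9.1] w 0.217 ff 39.43581819534302 q [-0.15  0.35  2.09  0.01  0.69  1.54]
```

```bash
python3 -m handwheel '{"hand":[0,0,0,0,0,0,0,0,0,0,0],"delta_pos":[[0,-0.0015,0],[-0.003,0,0],[-0.005,0,0],[-0.006,0,0],[-0.006,0,0],[-0.006,0,0],[-0.006,0,0],[-0.006,0,0],[-0.005,0,0],[-0.002,0,0],[0,0,0]],"delta_rot":[[0,0,0],[0,0,0],[0,0,0],[0,0,0],[0,0,0],[0,0,0],[0,0,0],[0,0,0],[0,0,0],[0,0,0],[0,0,0]]}' 40
python3 go.py
python3 - <<'E'
from h import *
P=cloud('side',snap('side','side1')[1])
box(P,'tubetop',(300,335,262,285),(.09,.106)); box(P,'foot',(290,350,280,330),(.034,.042))
cv2.imwrite('pics/v1.png',cv2.imread('pics/side1.png')[180:380,150:400].repeat(3,0).repeat(3,1))
E
```

```text
clock: 5.35
eef_pos: [0.4195, -0.0609, 0.081]
ee_rot: [0.998, -0.059, 0.001, -0.001]
force: [1.9, 8.1, 5.4]
gripper_width: 0.222
finger_force: 39.5
5.35 tcp [ 0.4195 -0.0609  0.081 ] x-yaw -6.82 tilt [ 0.0029  0.001  -1.    ] F [1.9 8.1 5.4] w 0.222 ff 39.46774363517761 q [-0.15  0.3   2.19  0.    0.65  1.54]
tubetop 267 mean [ 0.5464 -0.0735  0.096 ] rect [547.  -70.9] [29.8 28.1] 77.4
foot 851 mean [ 0.5461 -0.0834  0.0369] rect [555.5 -72.8] [81.7 67.1] 83.1
```

View pics/v1.png

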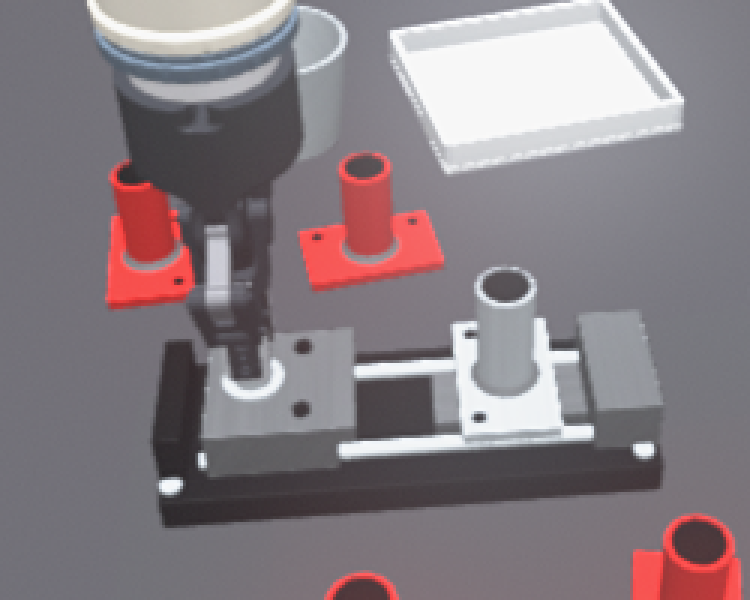

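The jaw (post at crop (245,370)) is back 44 mm and the mount has not moved. Now I release the post, rise, and travel to the tube.

```bash
python3 -m handwheel '{"hand":[1,1,1,1,1,1,1,1,1],"delta_pos":[[0,0,0],[0,0,0],[0,0,0],[0,0,0],[0,0,0.0],[0,0,-0.02],[0,0,-0.03],[0,0,-0.03],[0,0,-0.03]],"delta_rot":[[0,0,0],[0,0,0],[0,0,0],[0,0,0],[0,0,0],[0,0,0],[0,0,0],[0,0,0],[0,0,0]]}' 40
python3 go.py .5464 -.0708 .075
```

```text
clock: 6.52
eef_pos: [0.418, -0.0615, 0.1912]
ee_rot: [0.998, -0.059, -0.0, -0.0]
force: [0.3, 0.4, -1.5]
gripper_width: 0.999
finger_force: 0.0
6.53 tcp [ 0.418  -0.0615  0.1912] x-yaw -6.77 tilt [-1.e-04  0.e+00 -1.e+00] F [ 0.3  0.4 -1.5] w 0.999 ff 0.0 q [-0.15  0.1   2.1  -0.    0.94  1.54]
tool delta [ 0.1286 -0.0059  0.1162]
```

```bash
python3 -m handwheel '{"hand":[1,1,1,1,1,1,1,1,1,1],"delta_pos":[[0.03,-0.003,0],[0.035,-0.004,0],[0.035,0,0],[0.0286,0,0],[0,0,0],[0,0,0.03],[0,0,0.035],[0,0,0.03],[0,0,0.0212],[0,0,0]],"delta_rot":[[0,0,0],[0,0,0],[0,0,0],[0,0,0],[0,0,0],[0,0,0],[0,0,0],[0,0,0],[0,0,0],[0,0,0]]}' 50
python3 -m handwheel '{"hand":[0,0,0,0,0,0,0],"delta_pos":[[0,0,0],[0,0,0],[0,0,0],[0,0,0],[0,0,0],[0,0,0],[0,0,0]],"delta_rot":[[0,0,0],[0,0,0],[0,0,0],[0,0,0],[0,0,0],[0,0,0],[0,0,0]]}' 50
python3 go.py
```

```text
clock: 7.78
eef_pos: [0.5445, -0.0695, 0.0727]
ee_rot: [0.998, -0.059, -0.002, -0.0]
force: [0.5, 0.5, 0.1]
gripper_width: 0.998
finger_force: 0.0
clock: 8.65
eef_pos: [0.5471, -0.0697, 0.0749]
ee_rot: [0.998, -0.059, 0.001, 0.0]
force: [-1.1, 0.8, 7.0]
gripper_width: 0.338
finger_force: 48.8
8.65 tcp [ 0.5471 -0.0697  0.0749] x-yaw -6.76 tilt [ 1.1e-03 -1.0e-04 -1.0e+00] F [-1.1  0.8  7. ] w 0.338 ff 48.837647438049316 q [-0.13  0.46  1.92  0.    0.76  1.56]
```

Gripped at about 29 mm, which fits the 30 mm tube. Lifting.

```bash
python3 -m handwheel '{"hand":[0,0,0,0,0,0,0,0],"delta_pos":[[0,0,-0.005],[0,0,-0.008],[0,0,-0.015],[0,0,-0.02],[0,0,-0.02],[0,0,-0.02],[0,0,-0.012],[0,0,0]],"delta_rot":[[0,0,0],[0,0,0],[0,0,0],[0,0,0],[0,0,0],[0,0,0],[0,0,0],[0,0,0]]}' 60
python3 go.py .633 .235 .15
python3 - <<'E'
from h import *
snap('side','side2'); cv2.imwrite('pics/v2.png',cv2.imread('pics/side2.png')[120:380,150:400].repeat(2,0).repeat(2,1))
E
```

```text
clock: 9.65
eef_pos: [0.5473, -0.0698, 0.1752]
ee_rot: [0.998, -0.059, 0.001, 0.0]
force: [0.2, -0.2, -3.3]
gripper_width: 0.331
finger_force: 59.4
9.65 tcp [ 0.5473 -0.0698  0.1752] x-yaw -6.77 tilt [ 2.e-03 -3.e-04 -1.e+00] F [ 0.2 -0.2 -3.3] w 0.331 ff 59.35314416885376 q [-0.13  0.32  1.86 -0.    0.96  1.56]
tool delta [ 0.0491 -0.3128  0.0253]
```

View pics/v2.png

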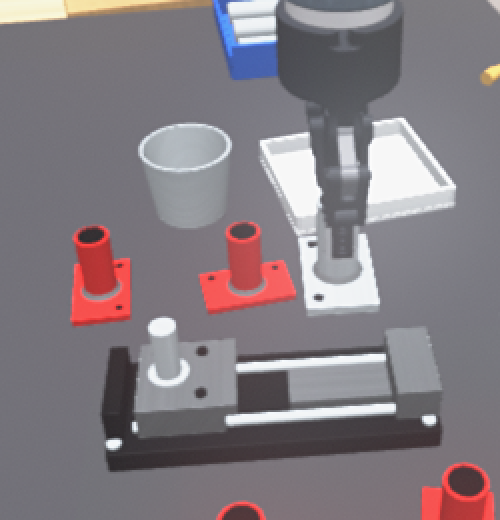

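The mount hangs upright at about crop (340,275), clear of the vise. The jaw stays open and the neighbours are untouched. Travelling to the tray centre at this height.

```bash
python3 -m handwheel '{"hand":[0,0,0,0,0,0,0,0,0,0,0,0,0,0],"delta_pos":[[0.0025,-0.012,0],[0.004,-0.024,0],[0.005,-0.03,0],[0.005,-0.03,0],[0.005,-0.03,0],[0.005,-0.03,0],[0.005,-0.03,0],[0.005,-0.03,0],[0.005,-0.03,0],[0.004,-0.03,0],[0.0025,-0.024,0],[0.001,-0.0128,0],[0,0,0],[0,0,0]],"delta_rot":[[0,0,0],[0,0,0],[0,0,0],[0,0,0],[0,0,0],[0,0,0],[0,0,0],[0,0,0],[0,0,0],[0,0,0],[0,0,0],[0,0,0],[0,0,0],[0,0,0]]}' 60
python3 go.py .633 .235 .049
python3 - <<'E'
from h import *
P=cloud('side',snap('side','side3')[1]); T=cloud('top',snap('top','top3')[1])
box(P,'trayrim',(250,400,170,240),(.018,.028)); box(P,'foot?',(250,420,100,240),(.125,.142))
box(T,'foot? top',(120,240,120,270),(.125,.142))
E
```

```text
clock: 11.45
eef_pos: [0.6319, 0.2343, 0.1739]
ee_rot: [0.998, -0.059, -0.0, 0.0]
force: [0.3, -0.3, -2.9]
gripper_width: 0.336
finger_force: 59.5
11.45 tcp [0.6319 0.2343 0.1739] x-yaw -6.78 tilt [-6.e-04 -6.e-04 -1.e+00] F [ 0.3 -0.3 -2.9] w 0.336 ff 59.537667632102966 q [ 0.35  0.5   1.58 -0.    1.06  2.04]
tool delta [ 0.0011 -0.0009  0.1249]
trayrim 714 mean [0.6216 0.2253 0.0219] rect [590.2 231.7] [258.2 155. ] 5.0
foot? 428 mean [0.6286 0.2162 0.1349] rect [632.  232.5] [83.  49.8] 83.0
foot? top 371 mean [0.6228 0.2036 0.1347] rect [627.6 205.8] [25.8 49.9] 83.1
```

```bash
python3 -m handwheel '{"hand":[0,0,0,0,0,0,0,0,0],"delta_pos":[[0,0,0.015],[0,0,0.025],[0,0,0.025],[0,0,0.025],[0,0,0.015],[0,0,0.008],[0,0,0.005],[0,0,0.002],[0,0,0]],"delta_rot":[[0,0,0],[0,0,0],[0,0,0],[0,0,0],[0,0,0],[0,0,0],[0,0,0],[0,0,0],[0,0,0]]}' 60
python3 go.py .633 .235 .049
python3 -m handwheel '{"hand":[0,0,0],"delta_pos":[[0,0,0.002],[0,0,0.001],[0,0,0]],"delta_rot":[[0,0,0],[0,0,0],[0,0,0]]}' 60
```

```text
clock: 12.68
eef_pos: [0.6325, 0.2352, 0.0545]
ee_rot: [0.998, -0.059, 0.0, -0.0]
force: [-0.8, 0.5, -4.2]
gripper_width: 0.339
finger_force: 59.6
12.68 tcp [0.6325 0.2352 0.0545] x-yaw -6.76 tilt [ 7.e-04  2.e-04 -1.e+00] F [-0.8  0.5 -4.2] w 0.339 ff 59.5536732673645 q [ 0.35  0.64  1.64 -0.    0.86  2.04]
tool delta [0.0005 0.0002 0.0055]
clock: 13.05
eef_pos: [0.6322, 0.2351, 0.0511]
ee_rot: [0.998, -0.059, -0.0, 0.0]
force: [0.4, -0.2, -3.1]
gripper_width: 0.337
finger_force: 59.6
```

```bash
python3 -m handwheel '{"hand":[0,0,0],"delta_pos":[[0,0,0.001],[0,0,0.001],[0,0,0]],"delta_rot":[[0,0,0],[0,0,0],[0,0,0]]}' 60
python3 -m handwheel '{"hand":[0,0],"delta_pos":[[0,0,0.001],[0,0,0]],"delta_rot":[[0,0,0],[0,0,0]]}' 60
```

```text
clock: 13.42
eef_pos: [0.6322, 0.2352, 0.0491]
ee_rot: [0.998, -0.059, 0.0, -0.0]
force: [0.0, 0.6, -2.9]
gripper_width: 0.335
finger_force: 59.7
clock: 13.68
eef_pos: [0.6323, 0.2352, 0.0491]
ee_rot: [0.998, -0.059, 0.0, -0.0]
force: [-3.3, 0.6, 7.2]
gripper_width: 0.338
finger_force: 61.0
```

Contact: the force went from -3 to +7 N at a TCP height of 0.049, as expected. Releasing and rising.

```bash
python3 -m handwheel '{"hand":[0.45,0.6,0.8,1,1,1,1,1,1,1,1,1],"delta_pos":[[0,0,0],[0,0,0],[0,0,0],[0,0,0],[0,0,0],[0,0,0],[0,0,-0.015],[0,0,-0.03],[0,0,-0.04],[0,0,-0.04],[0,0,-0.03],[0,0,0]],"delta_rot":[[0,0,0],[0,0,0],[0,0,0],[0,0,0],[0,0,0],[0,0,0],[0,0,0],[0,0,0],[0,0,0],[0,0,0],[0,0,0],[0,0,0]]}' 20
python3 go.py
python3 - <<'E'
from h import *
p,d=snap('side','side4'); P=cloud('side',d)
box(P,'tubetop',(280,390,140,240),(.066,.075)); box(P,'foot',(280,390,150,240),(.008,.0115)); box(P,'post',(220,270,265,320),(.094,.106)); 
cv2.imwrite('pics/v4.png',p)
E
```

```text
clock: 15.18
eef_pos: [0.6339, 0.2357, 0.2073]
ee_rot: [0.998, -0.059, 0.003, -0.001]
force: [-0.4, -0.0, -0.8]
gripper_width: 0.997
finger_force: 0.0
15.18 tcp [0.6339 0.2357 0.2073] x-yaw -6.76 tilt [ 0.0058  0.0021 -1.    ] F [-0.4 -0.  -0.8] w 0.997 ff 0.0 q [0.35 0.46 1.55 0.   1.12 2.04]
tubetop 108 mean [0.632  0.2313 0.07  ] rect [633.5 233.1] [28.9 30.1] 18.1
foot 553 mean [0.6306 0.2425 0.01  ] rect [624.5 330.9] [169.9 344.8] 5.4
post 126 mean [ 0.42   -0.0638  0.0977] rect [419.4 -62.2] [18.2 20.1] 20.6
```

View pics/v4.png

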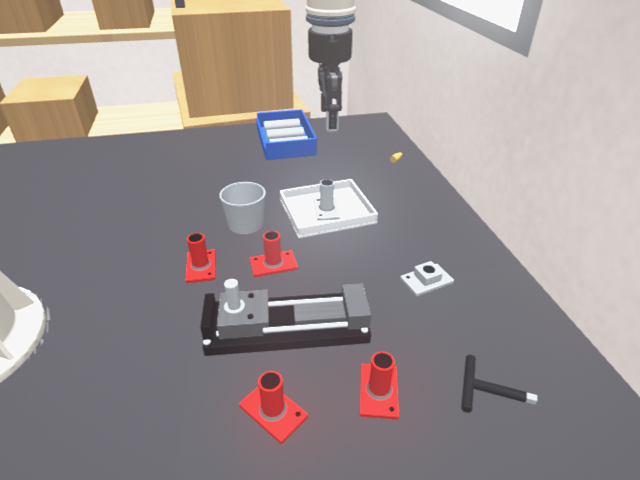

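The mount stands tube up in the middle of the tray, tube at (327,190), with its top at about 0.072 m as expected. The jaw is back with its post at (232,292), the other objects are where they were, and the gripper is clear.

```bash
python3 -c "
from station import env
print(env.hand_in())"
```

```text
the job is handed in; nothing more can be done
None
```

Done and handed in at about 15 s: jaw slid back about 44 mm and left open, mount standing tube up and flat in the middle of the tray, nothing else touched; the verdict was not shown.

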